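# Snap the flush coupler onto the filter base's tilted nipple and hold it home

## Robot

A 6-joint arm with a two-finger parallel gripper is mounted at the origin on a cart in front of the work surface, level with it; the furniture and walls round the work are solid. World frame = base frame: x ahead of the robot, y to its left, z up, the work surface at z = 0. Lengths are in m, angles in rad, forces in N, time in s.
With the tool pointing down it reaches from about 0.375 to 0.975 m from the base axis. Payload 3.8 kg.
Tool frame: the origin (TCP) lies midway between the tips of the shut fingers; the grasp point (between the pads) lies 19 mm behind it; z points along the fingers, y is the line along which they close (so a half turn about z gives the same grasp; the last joint's range is limited). The gripper opens to 85 mm and grips with 20 to 120 N. Pads are 22 mm wide; open, the fingers measure 114 mm over their backs; the gripper's body (76 mm by 85 mm) begins 54 mm behind the grasp point. The pads swing forward as they close: fully open they stand 13 mm farther back than shut.
Start: joints at [1.094, 0.264, 1.604, -0, 1.274, -0.037], TCP at [0.287, 0.611, 0.231] pointing down, gripper open.
Joint ranges: [-2.63, 2.63], [-0.94, 2.18], [0.31, 2.57], [-1.31, 4.45], [0, 2.66], [-2.55, 2.55]. Speed limits (rad/s): [2.57, 2.57, 3.14, 3.14, 3.14, 3.14].

## Interface

Orientations are given as a rotation vector (axis times angle).
In Python, from workcell import bot, cams gives the robot as it stands.
- The arm moves only by the tool play_rows, never from a script. Its argument "rows" is a list of rows, each a list of 2 entries, a list of its own where there are three numbers: the shift along the tool's x, y, z scaled (see below), then the turn, a rotation vector about the tool's x, y, z scaled (see below). A call has 1 to 20 rows; each row is the pose to reach, as a shift and turn from the pose commanded when the call began, along the tool's axes at that moment; what a row does not reach only later rows make up. The controller multiplies each number of a shift by 250 mm and each number of a turn by 45 degrees. A row lasts 1/12 s, in which the tool goes at most 41.7 mm and 7.16 degrees, less where a joint would pass 70% of its speed; a pose out of reach is approached as far as the arm can. A call with a number of a shift or a turn outside -1 to 1 is refused whole. A call with a gripper value outside its range is refused whole. "claw" is the opening, from -1 (shut) to 1 (fully open), set as the call begins (left out, the last holds). The fingers move at their own pace and stop on an object; "newtons" is the grip in N (left out, the last holds). Time passes only in rows, so rows that repeat a pose let the fingers close. It gives the time, the measured TCP pose, the force, the opening and the grip force at its end, in the units of the state.
- bot.read_state(): the state, without advancing time (a new reading comes with each control period).
- cams.read_camera(name): name is "scene" or "top"; returns a dict with "image" (400x640x3 uint8, red, green, blue), "K" (3x3 intrinsics, pixels), "T" (4x4, takes a point from camera to world coordinates). Camera axes: x right, y down, z forward; pixel columns grow to the right and rows downward; lengths in m; the calibration is good to about 2 mm. A picture is of the moment at which its call begins. There is no depth.
- bot.finish_job(): hands the job in; it is judged then, once.
The state is a dict: "time": time; "q": joint angles; "joint_vel": joint speeds; "joint_torque": joint torques, N m; "tool_pos": TCP position; "tcp_rot": TCP orientation; "wrist_force": force on the tool from outside, world axes, zero at the start; "torque": the same for the moment, N m; "width": opening from 0.0 (shut) to 1.0 (fully open); "grip_force": force on a finger pad.
Only numpy, scipy, OpenCV 4.12 (cv2) and the standard library are available. Lean on these libraries where they do the work, as an engineer would, in place of code of your own. Each camera call takes 0.05 s, during which the arm holds its last target. There are 200 camera calls.

## Task

Lift the domed lid off the white pot by its knob and set it upright on the worktop beside the pot. Take the coupler out of the pot and press it squarely onto the tilted nipple of the water-filter base, past the snap and fully home against the spring collar; finish while still gripping it and holding it pressed fully home. Leave the pot and the other things standing where they are.

Things in the scene. Friction and masses are not known exactly. Their poses are not given: they have to be found in the camera images.
- pot: Round white ceramic pot, 124 mm across, rim 42 mm high, wall 3 mm, inner floor 4 mm above its underside; two small ears at its +y and -y sides, up to 35 mm high, reaching 72 mm from its axis. Loose, 0.8 kg. Origin: centre of the underside, z up. The coupler stands inside it, under the lid.
- pot_lid: Deep domed white ceramic lid, 128 mm across, loose on the pot, about 0.25 kg. Origin: centre of the underside of its skirt (106 mm across, 6 mm deep, goes inside the rim), 36 mm above the pot's underside while the lid is on. Flange underside at 6 mm, dome top at 57 mm, knob top at 88 mm; hollow up to 50 mm, the coupler reaches 50 mm into it. It can stand on its skirt.
- lid_knob (a point): Centre of the lid's round wooden knob, on the lid's axis 76 mm above the lid's origin. The knob is 32 mm across from 68 to 84 mm above the lid's origin; its neck is 18 mm across from 57 to 65 mm. The lid can stand on the counter left of the hob (free round x 0.45, y 0.27 m; 4.5 mm above the hob's glass) or on the hob's right front (free round x 0.45, y -0.345 m).
- coupler: Steel quick coupler, about 0.16 kg, 82 mm tall, standing mouth down on the pot's floor up to 15 mm off centre. Origin: centre of its open mouth (lower end), z along its axis to the handle. Round barrel 37 mm across up to 37 mm, shoulder disc 42 mm across up to 40.5 mm, square handle above. Bore: a lip 18.4 mm wide up to 8 mm, then 26 mm wide up to 37.5 mm.
- coupler_grip (a point): Middle of the coupler's square grey handle, on its axis 60 mm from the mouth; axes as the coupler. The handle is 28 x 28 mm, faces square to its x and y, from 40.5 to 80 mm from the mouth.
- base: Water-filter base, fixed: white rounded housing 100 (x) x 90 (y) mm, 46 mm high, two short pipe stubs at its +x back reaching 70 mm from the origin. Origin: centre of the underside, z up. The nipple rises from its top and leans 0.45 rad from vertical towards the base's own -x.
- nipple: Tilted nipple of the base. Origin: where the steel stem leaves the round grey boss (38 mm across), at (-15, 0, 64) mm in the base's frame; z along the stem, outwards. Stem 14 mm across, tapered to 6 mm over its last 7 mm. Two slippery spring balls stand out at +y and -y, 24 mm from the origin, 22 mm across both; they give way inwards. Dock with the coupler's z along this z, pushing along -z.
- nipple_tip (a point): Free end of the stem, on its axis 40 mm from the nipple's origin, axes as the nipple. Going on, the coupler's mouth meets the balls about 28 mm from the nipple's origin and the collar at 20 mm, the balls snap out behind the lip at about 15 mm (the push drops for a moment), and the collar bottoms at 8 mm.
- collar (a joint): Travel (m) of the spring collar on the stem, a steel ring 34 mm across, upper face 20 mm from the nipple's origin at rest: 0 at rest, 0.012 fully pressed. Spring 600 N/m, 3.6 N at the start, 10.8 N at the bottom; beyond that it is a hard stop. The balls take about 4 to 8 N to pass. Let go, the coupler springs back to about 0.006 or less: hold it pressed.
- salt_shaker: Salt shaker, 44 mm across, 90 mm tall. Bystander, loose, to be left alone. Origin: centre of the underside, z up.
- pepper_mill: Dark wooden pepper mill, 58 mm across, 150 mm tall. Bystander, loose, to be left alone. Origin: centre of the underside, z up.
- tea_light: Tea light, 38 mm across, 15 mm tall. Bystander, loose, to be left alone. Origin: centre of the underside, z up.
- wafer: Wrapped wafer bar, 16 x 82 x 15 mm. Bystander, loose, to be left alone. Origin: centre of the underside, z up.
- sugar_jar: Glass jar with a black cap, 72 mm across, 100 mm tall. Bystander, loose, to be left alone. Origin: centre of the underside, z up.

How it is judged:
By the outcome, as a careful person would: the job done as asked, in the order asked, and still so for the second after the job is handed in, while the arm keeps its last pose, push and grip.
It also fails if it takes over 48 s, if anything falls off the work surface, if the arm or the gripper's body presses on something with over 40 N, if the wrist force passes 120 N, or if a joint passes its speed limit or range.

## Working session

There is one attempt and no reset: what is moved stays moved. The work goes in short steps, Python scripts to look and compute and a tool call to move; the robot and the scene stay as the last step left them, time stands still between calls to the robot, and variables do not carry over. Pictures are saved under pics/ and viewed, at most 10 in all, crops included, and the job is handed in when it is done.

Besides the shell and the picture viewer there is one more tool, called after "Request:" as name([rows], argument=value, ...), one row to a line, values as JSON. play_rows: Moves the arm, as the interface text tells. Its arguments: {"type":"object","properties":{"rows":{"type":"array","items":{"type":"array"}},"claw":{"type":"number"},"newtons":{"type":"number"}},"required":["rows"]}

```bash
mkdir -p pics; ls; python3 - <<'E'
from workcell import bot, cams
import cv2, numpy as np
np.set_printoptions(precision=4,suppress=True)
print(bot.read_state())
for n in ("scene","top"):
    c=cams.read_camera(n); cv2.imwrite(f"pics/{n}0.png",c["image"][:,:,::-1]); print(n,c["K"],c["T"])
    np.savez(f"{n}0.npz",**c)
E
```

```text
pics
{'time': 0.0, 'q': array([ 1.0941,  0.2648,  1.6054,  0.    ,  1.2737, -0.0369]), 'joint_vel': array([-0.0007, -0.0002, -0.0003, -0.0004,  0.001 , -0.0006]), 'joint_torque': array([ -0.0003, -51.5147, -36.7297,  -0.0001,   0.0134,  -0.    ]), 'tool_pos': array([0.287 , 0.6101, 0.2299]), 'tcp_rot': array([-0.6851, -3.0654,  0.0035]), 'wrist_force': array([0.3741, 0.5872, 0.4828]), 'torque': array([ 0.0394, -0.0031, -0.0026]), 'grip_force': 0.0, 'width': 1.0017838629561826}
scene [[495.7235   0.     317.4687]
 [  0.     495.7235 198.8167]
 [  0.       0.       1.    ]] [[-0.6261 -0.4042  0.6668 -0.0332]
 [-0.7797  0.3375 -0.5275  0.4454]
 [-0.0119 -0.8501 -0.5264  0.5664]
 [ 0.      0.      0.      1.    ]]
top [[500.1844   0.     323.4402]
 [  0.     500.1844 201.2079]
 [  0.       0.       1.    ]] [[ 0.4999 -0.8417  0.2043  0.3238]
 [-0.8661 -0.4865  0.115  -0.164 ]
 [ 0.0026 -0.2344 -0.9721  1.1945]
 [ 0.      0.      0.      1.    ]]
```

View pics/scene0.png

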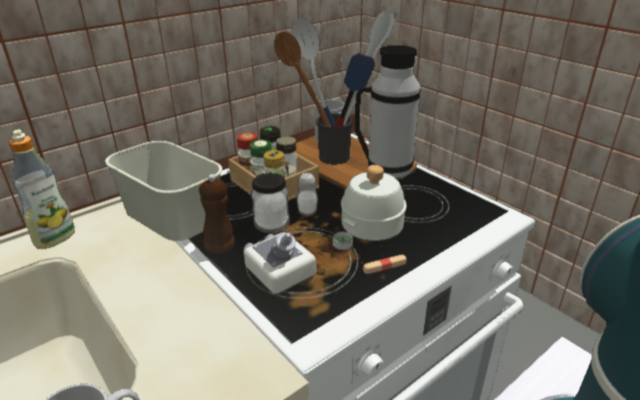

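View pics/top0.png

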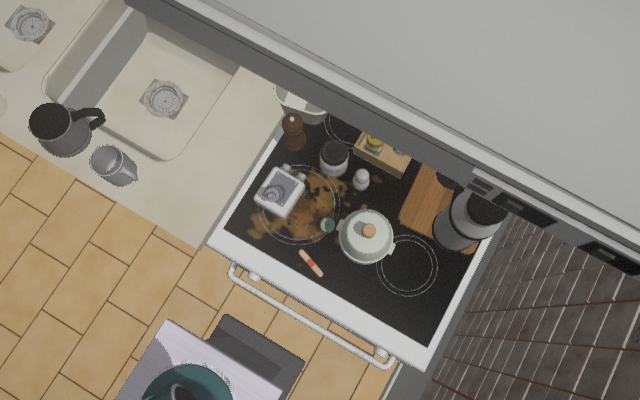

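The scene picture shows the lidded pot (knob about (375,173)), base (280,260), pepper mill, jar, shaker, tea light (343,240) and wafer (385,263). In the top picture the knob is at (369,230) and the base at (280,192). Next: crops and knob masks.

```bash
cat > h.py <<'E'
import numpy as np, cv2
def ray(c,uv):
    d=c["T"][:3,:3]@np.linalg.solve(c["K"],[uv[0],uv[1],1.]); return c["T"][:3,3],d/np.linalg.norm(d)
def plane(c,uv,z):
    o,d=ray(c,uv); return o+d*(z-o[2])/d[2]
def tri(c1,u1,c2,u2):
    o1,d1=ray(c1,u1);o2,d2=ray(c2,u2)
    s=np.linalg.lstsq(np.c_[d1,-d2],o2-o1,rcond=None)[0]
    a,b=o1+s[0]*d1,o2+s[1]*d2
    return (a+b)/2,np.linalg.norm(a-b)
def proj(c,p):
    q=c["K"]@(c["T"][:3,:3].T@(np.asarray(p)-c["T"][:3,3])); return q[:2]/q[2]
E
python3 - <<'E'
from h import *
np.set_printoptions(precision=4,suppress=True)
s=np.load("scene0.npz");t=np.load("top0.npz")
ims={}
def knob(c,box):
    x0,y0,x1,y1=box; hsv=cv2.cvtColor(c["image"][y0:y1,x0:x1],cv2.COLOR_RGB2HSV)
    m=cv2.inRange(hsv,(8,90,90),(25,255,255)); n,l,st,ce=cv2.connectedComponentsWithStats(m)
    i=1+np.argmax(st[1:,4]); print(st[i]+[x0,y0,0,0,0]); return ce[i]+[x0,y0]
a=knob(s,(355,155,395,190));b=knob(t,(350,215,390,245));print(a,b,tri(s,a,t,b))
A=cv2.resize(s["image"][215:305,230:330],None,fx=5,fy=5,interpolation=cv2.INTER_CUBIC)
B=cv2.resize(t["image"][152:232,242:322],None,fx=5.6,fy=5.625,interpolation=cv2.INTER_CUBIC)
A=cv2.resize(A,(500,450))
B=cv2.resize(t["image"][155:227,255:303],(300,450),interpolation=cv2.INTER_CUBIC)
cv2.imwrite("pics/base_crop.png",np.hstack([A,B])[:,:,::-1])
E
```

```text
[355 155  29  28 465]
[362 224  13  13 125]
[367.6258 168.2688] [368.144 230.064] (array([ 0.5493, -0.148 ,  0.1195]), np.float64(0.01749431446333164))
```

View pics/base_crop.png

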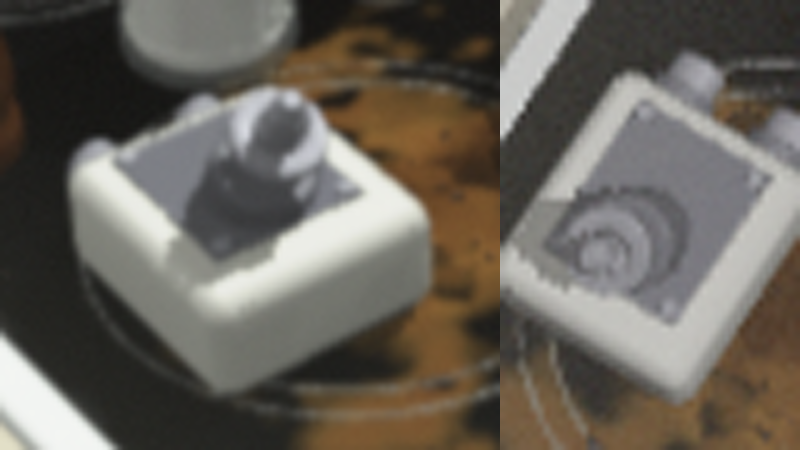

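```bash
python3 - <<'E'
from h import *
np.set_printoptions(precision=4,suppress=True)
s=np.load("scene0.npz");t=np.load("top0.npz")
hsv=cv2.cvtColor(s["image"][160:190,362:392],cv2.COLOR_RGB2HSV)
m=cv2.inRange(hsv,(8,100,140),(25,255,255)); n,l,st,ce=cv2.connectedComponentsWithStats(m)
i=1+np.argmax(st[1:,4]); a=ce[i]+[362,160]; b=np.array([368.14,230.06]); print(st[i],a,tri(s,a,t,b))
# rectified z=0.046 views, 0.25mm/px, x up, y left
ctr=plane(t,(281,192),0.046);print("rough base",ctr)
R=[]
for c in (t,s):
    W=np.array([[ctr[0]+.075,ctr[1]+.075],[ctr[0]+.075,ctr[1]-.075],[ctr[0]-.075,ctr[1]-.075],[ctr[0]-.075,ctr[1]+.075]])
    P=np.array([proj(c,(*w,0.046)) for w in W],np.float32)
    H=cv2.getPerspectiveTransform(P,np.array([[0,0],[400,0],[400,400],[0,400]],np.float32))
    R.append(cv2.warpPerspective(c["image"],H,(400,400),flags=cv2.INTER_CUBIC))
cv2.imwrite("pics/rect.png",np.hstack(R)[:,:,::-1])
px={"mill":((293,119),(214,178),.15),"jar":((334,148),(268,181),.1),"salt":((361,173),(308,178),.09)}
for k,(u,v,z) in px.items(): print(k,tri(t,u,s,v),plane(t,u,z))
print("tea",plane(t,(327,225),.015),"wafer",plane(t,(311,263),.015))
E
```

```text
[  5   5  16   9 109] [374.8899 168.8532] (array([ 0.5437, -0.1524,  0.1207]), np.float64(0.003942967749888462))
rough base [0.5342 0.0702 0.046 ]
mill (array([0.676 , 0.1154, 0.1412]), np.float64(0.0001671524851507473)) [0.673 0.113 0.15 ]
jar (array([0.6756, 0.007 , 0.0961]), np.float64(0.003016214430928093)) [0.6755 0.0076 0.1   ]
salt (array([ 0.6583, -0.0755,  0.0805]), np.float64(0.004224384127050012)) [ 0.657  -0.0748  0.09  ]
tea [ 0.5251 -0.0612  0.015 ] wafer [ 0.4273 -0.074   0.015 ]
```

View pics/rect.png

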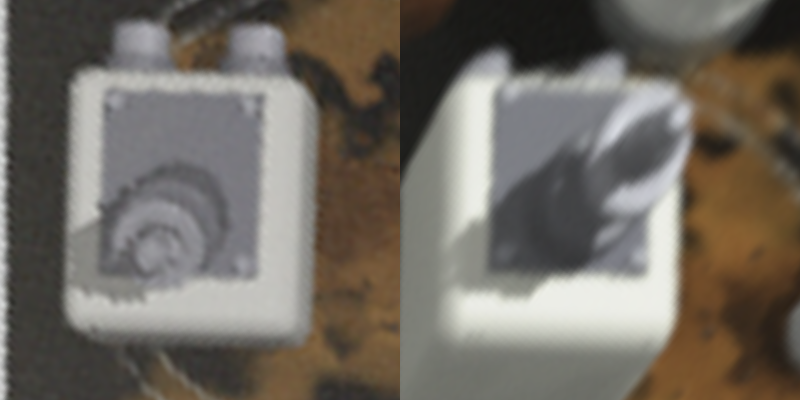

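```bash
python3 - <<'E'
from h import *
np.set_printoptions(precision=4,suppress=True)
s=np.load("scene0.npz");t=np.load("top0.npz")
ctr=plane(t,(281,192),0.046)
f=lambda u,v:(ctr[0]+(200-v)*.375e-3,ctr[1]+(200-u)*.375e-3,.046)
print(tri(t,proj(t,f(159.5,241.5)),s,proj(s,f(241,145))), tri(t,proj(t,f(158,250)),s,proj(s,f(280,115))))
A=cv2.resize(s["image"][228:264,264:300],(396,396),interpolation=cv2.INTER_CUBIC)
B=cv2.resize(t["image"][180:208,259:287],(392,396),interpolation=cv2.INTER_CUBIC)
I=np.hstack([A,B]).astype(float); I=np.clip((I-40)*1.4,0,255)
cv2.imwrite("pics/collar.png",I[:,:,::-1].astype(np.uint8))
E
```

```text
(array([0.5143, 0.0795, 0.0801]), np.float64(0.004011269167029777)) (array([0.5087, 0.0769, 0.0942]), np.float64(0.0037113957595903513))
```

View pics/collar.png

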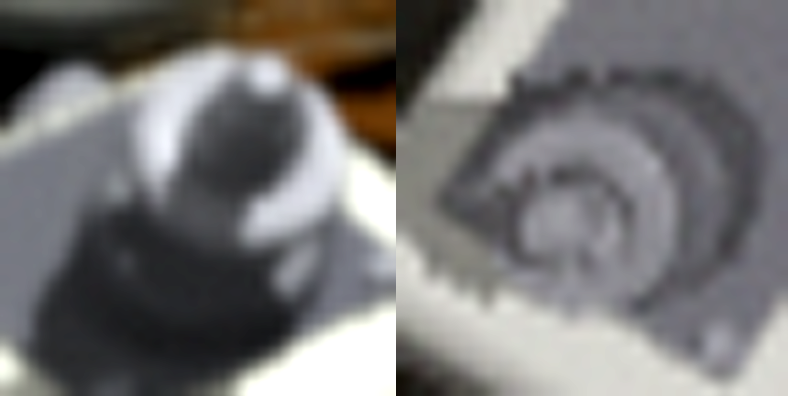

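```bash
python3 - <<'E'
from h import *
np.set_printoptions(precision=4,suppress=True)
s=np.load("scene0.npz");t=np.load("top0.npz")
c,e=tri(t,(272.5,194.9),s,(286.0,241.3)); p,e2=tri(t,(271.3,195.7),s,(288.1,234.8)); print(c,e,p,e2)
for yaw in (-.02,-.035,-.05):
    ax=np.array([-np.sin(.45)*np.cos(yaw),-np.sin(.45)*np.sin(yaw),np.cos(.45)])
    print(yaw,ax,"col->tip pred",c+.02*ax,"base",c-.02*ax-[-.015*np.cos(yaw),-.015*np.sin(yaw),.064])
# plate edge yaw: line fits on z=.046 plane using plate mask (grey-blue vs cream) in the rectified top view
ctr=plane(t,(281,192),0.046)
for cam in (t,s):
    W=[(ctr[0]+a*.075,ctr[1]+b*.075,.046) for a,b in((1,1),(1,-1),(-1,-1),(-1,1))]
    H=cv2.getPerspectiveTransform(np.array([proj(cam,w) for w in W],np.float32),np.array([[0,0],[400,0],[400,400],[0,400]],np.float32))
    I=cv2.warpPerspective(cam["image"],H,(400,400),flags=cv2.INTER_LINEAR).astype(float)
    g=cv2.GaussianBlur(I.mean(2),(0,0),2); 
    for lo,hi,rows in ((70,130,range(100,180,4)),(235,290,range(100,260,4))):
        gx=np.abs(np.gradient(g,axis=1))
        P=np.array([(lo+np.argmax(gx[r,lo:hi]),r) for r in rows],np.float32)
        vx,vy,x0,y0=cv2.fitLine(P,cv2.DIST_HUBER,0,.01,.01).ravel(); print("edge yaw",np.arctan(-vx/vy)*-1 if 0 else np.arctan2(vx,vy)*1, x0)
E
```

```text
[0.5137 0.0782 0.0779] 0.0030075554886856834 [0.5084 0.0766 0.0932] 0.003698306926744502
-0.02 [-0.4349  0.0087  0.9004] col->tip pred [0.505  0.0784 0.0959] base [ 0.5374  0.0777 -0.0041]
-0.035 [-0.4347  0.0152  0.9004] col->tip pred [0.505  0.0785 0.0959] base [ 0.5374  0.0774 -0.0041]
-0.05 [-0.4344  0.0217  0.9004] col->tip pred [0.505  0.0786 0.0959] base [ 0.5374  0.077  -0.0041]
edge yaw -4.371139e-08 70.0
edge yaw 3.0969017 260.74615
edge yaw 3.109793 91.1
edge yaw 3.0525444 283.2341
```

```bash
cat > go.py <<'E'
# python3 go.py x y z closing_angle [tilt]  -> shift and turn in move units from the measured pose
import sys, numpy as np
from scipy.spatial.transform import Rotation as Ro
from workcell import bot
def tool(ang,tilt=0,tdir=-.04):
    y=np.array([np.cos(ang),np.sin(ang),0]); z=np.array([0,0,-1.])
    R=np.c_[np.cross(y,z),y,z]
    # tilt: lean z towards the direction tdir by 'tilt'
    k=np.array([-np.sin(tdir),np.cos(tdir),0])*-tilt
    return Ro.from_rotvec(k)*Ro.from_matrix(R)
if __name__=="__main__":
    a=[float(v) for v in sys.argv[1:]]; s=bot.read_state()
    R0=Ro.from_rotvec(s["tcp_rot"]); R1=tool(*a[3:])
    sh=R0.inv().apply(np.array(a[:3])-s["tool_pos"])/.25; tu=(R0.inv()*R1).as_rotvec()/(np.pi/4)
    print("t",round(s["time"],2),"z-axis",R1.as_matrix()[:,2].round(3),"shift",sh.round(3),"turn",tu.round(3),
     "rows",np.ceil(max(np.linalg.norm(sh)*250/41.7,np.linalg.norm(tu)*45/7.16)), "F",s["wrist_force"].round(1))
E
python3 go.py .545 -.152 .2 0; python3 go.py .545 -.152 .2 0 .45|cut -c1-40
```

```text
t 0.1 z-axis [ 0.  0. -1.] shift [-2.231 -2.319  0.125] turn [-2.00e-03  1.00e-03  1.44e+00] rows 20.0 F [-0.8  1.  -0.3]
t 0.1 z-axis [ 0.435 -0.017 -0.9  ] shif
```

Request:
play_rows([
  [[-0.3,-0.3,0.04],[0,0,0.3]],
  [[-1,-1,0.06],[0,0,0.9]],
  [[-1,-1,0.06],[0,0,0.9]],
  [[-1,-1,0.06],[0,0,0.9]],
  [[-1,-1,0.06],[0,0,0.9]],
  [[-1,-1,0.06],[0,0,0.9]],
  [[-1,-1,0.06],[0,0,0.9]],
  [[-1,-1,0.06],[0,0,0.9]],
  [[-1,-1,0.06],[0,0,0.9]],
  [[-1,-1,0.06],[0,0,0.9]],
  [[-1,-1,0.06],[0,0,0.9]],
], claw=1, newtons=40)

```text
time: 1.02
tool_pos: [0.4072, 0.2771, 0.216]
tcp_rot: [-1.708, -2.636, 0.0]
wrist_force: [0.3, 0.7, 0.3]
width: 0.999
grip_force: 0.0
```

```bash
python3 go.py .545 -.152 .2 0
```

```text
t 1.02 z-axis [ 0.  0. -1.] shift [-1.792 -0.199  0.063] turn [-0.001 -0.     0.536] rows 11.0 F [0.3 0.7 0.3]
```

Request:
play_rows([
  [[-0.9,-0.1,0.06],[0,0,0.536]],
  [[-0.9,-0.1,0.06],[0,0,0.536]],
  [[-0.9,-0.1,0.06],[0,0,0.536]],
  [[-0.9,-0.1,0.06],[0,0,0.536]],
  [[-0.9,-0.1,0.06],[0,0,0.536]],
  [[-0.9,-0.1,0.06],[0,0,0.536]],
  [[-0.9,-0.1,0.06],[0,0,0.536]],
])

```text
time: 1.6
tool_pos: [0.478, 0.0608, 0.2009]
tcp_rot: [2.221, 2.222, -0.001]
wrist_force: [0.1, 0.1, 0.7]
width: 1.003
grip_force: 0.0
```

```bash
python3 go.py .545 -.152 .2 0
```

```text
t 1.6 z-axis [ 0.  0. -1.] shift [-0.851  0.268  0.004] turn [-0.     0.001  0.001] rows 6.0 F [0.1 0.1 0.7]
```

Request:
play_rows([
  [[-0.851,0.268,0],[0,0,0]],
  [[-0.851,0.268,0],[0,0,0]],
  [[-0.851,0.268,0],[0,0,0]],
  [[-0.851,0.268,0],[0,0,0]],
  [[-0.851,0.268,0],[0,0,0]],
  [[-0.851,0.268,0],[0,0,0]],
  [[-0.851,0.268,0],[0,0,0]],
  [[-0.851,0.268,0.28],[0,0,0]],
  [[-0.851,0.268,0.28],[0,0,0]],
  [[-0.851,0.268,0.28],[0,0,0]],
  [[-0.851,0.268,0.28],[0,0,0]],
])

```text
time: 2.52
tool_pos: [0.5429, -0.1468, 0.1293]
tcp_rot: [-2.212, -2.223, 0.003]
wrist_force: [0.1, 0.6, 0.3]
width: 1.0
grip_force: 0.0
```

```bash
python3 - <<'E'
from h import *
from workcell import bot,cams
s=cams.read_camera("scene");t=cams.read_camera("top")
print(bot.read_state()["tool_pos"])
A=cv2.resize(s["image"][110:250,310:440],(390,420),interpolation=cv2.INTER_CUBIC)
B=cv2.resize(t["image"][170:310,310:440],(390,420),interpolation=cv2.INTER_CUBIC)
cv2.imwrite("pics/knob.png",np.hstack([A,B])[:,:,::-1])
p=bot.read_state()["tool_pos"]; print("tcp px",proj(s,p),proj(t,p))
E
```

```text
[ 0.54588086 -0.14847562  0.13297259]
tcp px [373.92621562 163.53414688] [367.39503802 226.39206659]
```

View pics/knob.png

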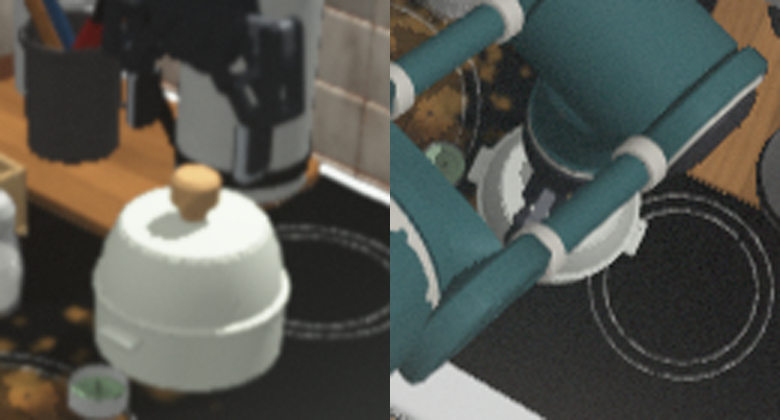

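```bash
python3 - <<'E'
from h import *
s=np.load("scene0.npz");t=np.load("top0.npz")
for v in (172,173.3): print(tri(t,(368.14,230.06),s,(375,v)))
print(plane(t,(368.14,230.06),.114),plane(s,(375,172.7),.112))
E
python3 go.py .542 -.152 .092 0
```

```text
(array([ 0.54450113, -0.15282611,  0.11368335]), np.float64(0.002326907535541268))
(array([ 0.54486327, -0.15298139,  0.110746  ]), np.float64(0.0017382506507017453))
[ 0.54350557 -0.15355273  0.114     ] [ 0.54580644 -0.15263652  0.112     ]
t 2.62 z-axis [ 0.  0. -1.] shift [-0.014 -0.016  0.164] turn [0.003 0.    0.006] rows 1.0 F [0.4 0.1 0.2]
```

Request:
play_rows([
  [[-0.018,-0.004,0.06],[0,0,0]],
  [[-0.018,-0.004,0.12],[0,0,0]],
  [[-0.018,-0.004,0.16],[0,0,0]],
  [[-0.018,-0.004,0.16],[0,0,0]],
  [[-0.018,-0.004,0.16],[0,0,0]],
])

```text
time: 3.03
tool_pos: [0.5442, -0.154, 0.0922]
tcp_rot: [2.217, 2.225, 0.001]
wrist_force: [0.1, -0.2, 0.1]
width: 0.998
grip_force: 0.0
```

Request:
play_rows([
  [[0,0,0],[0,0,0]],
  [[0,0,0],[0,0,0]],
  [[0,0,0],[0,0,0]],
  [[0,0,0],[0,0,0]],
  [[0,0,0],[0,0,0]],
  [[0,0,0],[0,0,0]],
  [[0,0,0],[0,0,0]],
  [[0,0,0],[0,0,0]],
  [[0,0,0],[0,0,0]],
  [[0,0,0],[0,0,0]],
], claw=-1, newtons=50)

```text
time: 3.87
tool_pos: [0.5452, -0.1546, 0.0927]
tcp_rot: [2.216, 2.223, 0.003]
wrist_force: [2.6, 1.1, 5.3]
width: 0.353
grip_force: 52.6
```

Request:
play_rows([
  [[0,0,-0.02],[0,0,0]],
  [[0,0,-0.06],[0,0,0]],
  [[0,0,-0.12],[0,0,0]],
  [[0,0,-0.2],[0,0,0]],
  [[0,0,-0.28],[0,0,0]],
  [[0,0,-0.36],[0,0,0]],
  [[0,0,-0.4],[0,0,0]],
  [[0,0,-0.4],[0,0,0]],
  [[0,0,-0.4],[0,0,0]],
])

```text
time: 4.62
tool_pos: [0.5435, -0.1543, 0.1913]
tcp_rot: [2.218, 2.225, 0.0]
wrist_force: [-0.5, -0.4, -2.4]
width: 0.35
grip_force: 51.1
```

```bash
python3 go.py .45 -.345 .1927 0
```

```text
t 4.62 z-axis [ 0.  0. -1.] shift [-0.762 -0.376 -0.006] turn [0.    0.    0.004] rows 6.0 F [-0.5 -0.4 -2.4]
```

Request:
play_rows([
  [[-0.04,-0.02,0],[0,0,0]],
  [[-0.12,-0.06,0],[0,0,0]],
  [[-0.22,-0.11,0],[0,0,0]],
  [[-0.34,-0.17,0],[0,0,0]],
  [[-0.46,-0.23,0],[0,0,0]],
  [[-0.58,-0.29,0],[0,0,0]],
  [[-0.67,-0.33,0],[0,0,0]],
  [[-0.73,-0.36,0.02],[0,0,0]],
  [[-0.762,-0.376,0.08],[0,0,0]],
  [[-0.762,-0.376,0.17],[0,0,0]],
  [[-0.762,-0.376,0.27],[0,0,0]],
  [[-0.762,-0.376,0.37],[0,0,0]],
  [[-0.762,-0.376,0.45],[0,0,0]],
  [[-0.762,-0.376,0.5],[0,0,0]],
  [[-0.762,-0.376,0.51],[0,0,0]],
  [[-0.762,-0.376,0.52],[0,0,0]],
  [[-0.762,-0.376,0.52],[0,0,0]],
])

```text
time: 6.03
tool_pos: [0.4503, -0.3454, 0.0613]
tcp_rot: [2.218, 2.225, -0.0]
wrist_force: [0.2, -1.2, -1.7]
width: 0.354
grip_force: 51.9
```

Request:
play_rows([
  [[0,0,0.008],[0,0,0]],
  [[0,0,0.016],[0,0,0]],
  [[0,0,0.02],[0,0,0]],
  [[0,0,0.02],[0,0,0]],
])

```text
time: 6.37
tool_pos: [0.4506, -0.3453, 0.0568]
tcp_rot: [2.217, 2.224, 0.0]
wrist_force: [-0.3, -0.2, -1.9]
width: 0.352
grip_force: 51.9
```

Request:
play_rows([
  [[0,0,0.003],[0,0,0]],
  [[0,0,0.006],[0,0,0]],
  [[0,0,0.006],[0,0,0]],
])

```text
time: 6.62
tool_pos: [0.4507, -0.3452, 0.0566]
tcp_rot: [2.217, 2.225, 0.0]
wrist_force: [-2.9, 3.3, 7.8]
width: 0.352
grip_force: 54.7
```

Request:
play_rows([
  [[0,0,-0.003],[0,0,0]],
  [[0,0,-0.003],[0,0,0]],
  [[0,0,-0.003],[0,0,0]],
  [[0,0,-0.003],[0,0,0]],
  [[0,0,-0.003],[0,0,0]],
  [[0,0,-0.003],[0,0,0]],
  [[0,0,-0.03],[0,0,0]],
  [[0,0,-0.1],[0,0,0]],
  [[0,0,-0.25],[0,0,0]],
  [[0,0,-0.4],[0,0,0]],
  [[0,0,-0.5],[0,0,0]],
  [[0,0,-0.5],[0,0,0]],
], claw=1)

```text
time: 7.62
tool_pos: [0.4539, -0.3481, 0.1879]
tcp_rot: [2.209, 2.216, 0.002]
wrist_force: [0.9, -0.9, 1.5]
width: 0.999
grip_force: 0.0
```

```bash
python3 - <<'E'
from h import *
from workcell import bot,cams
s=cams.read_camera("scene");t=cams.read_camera("top")
np.savez("scene1.npz",**s);np.savez("top1.npz",**t)
A=cv2.resize(s["image"][150:250,330:430],(390,420),interpolation=cv2.INTER_CUBIC)
B=cv2.resize(t["image"][190:330,310:440],(390,420),interpolation=cv2.INTER_CUBIC)
cv2.imwrite("pics/pot.png",np.hstack([A,B])[:,:,::-1])
E
```

```text
(no output)
```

View pics/pot.png

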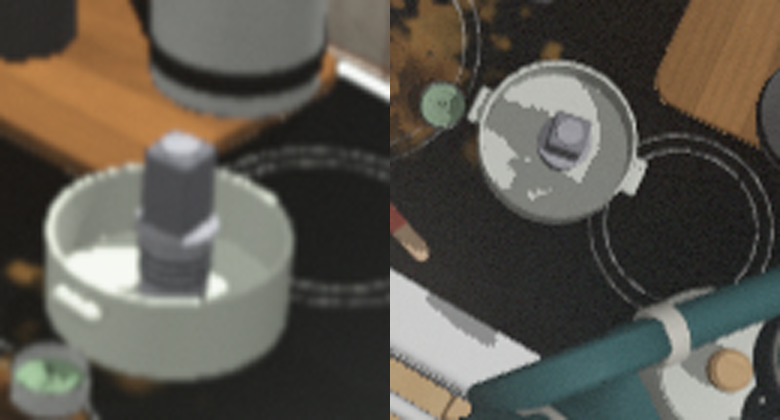

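```bash
python3 - <<'E'
from h import *
s=np.load("scene1.npz");t=np.load("top1.npz")
c=plane(t,(370,232.5),.084);print(c, tri(t,(370,232.5),s,(375.8,183.6)))
R=[]
for cam in (t,s):
    W=[(c[0]+a*.04,c[1]+b*.04,.084) for a,b in((1,1),(1,-1),(-1,-1),(-1,1))]
    H=cv2.getPerspectiveTransform(np.array([proj(cam,w) for w in W],np.float32),np.array([[0,0],[400,0],[400,400],[0,400]],np.float32))
    R.append(cv2.warpPerspective(cam["image"],H,(400,400),flags=cv2.INTER_CUBIC))
I=np.hstack(R).astype(float);I=np.clip((I-30)*1.5,0,255).astype(np.uint8)
cv2.imwrite("pics/cp.png",I[:,:,::-1])
E
```

```text
[ 0.54681722 -0.15957295  0.084     ] (array([ 0.54725368, -0.15910569,  0.08487619]), np.float64(0.001525345625690818))
```

View pics/cp.png

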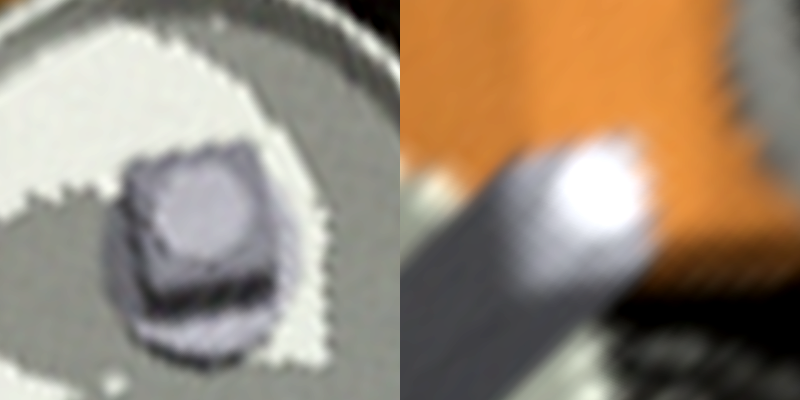

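```bash
python3 go.py .5453 -.1595 .048 .14
```

```text
t 7.72 z-axis [ 0.  0. -1.] shift [0.746 0.377 0.535] turn [ 0.004  0.004 -0.174] rows 6.0 F [ 0.4  0.3 -0.9]
```

Request:
play_rows([
  [[0.746,0.377,0],[0.002,0,-0.174]],
  [[0.746,0.377,0],[0.002,0,-0.174]],
  [[0.746,0.377,0],[0.002,0,-0.174]],
  [[0.746,0.377,0],[0.002,0,-0.174]],
  [[0.746,0.377,0],[0.002,0,-0.174]],
  [[0.746,0.377,0],[0.002,0,-0.174]],
  [[0.746,0.377,0],[0.002,0,-0.174]],
  [[0.746,0.377,0],[0.002,0,-0.174]],
  [[0.746,0.377,0.1],[0.002,0,-0.174]],
  [[0.746,0.377,0.22],[0.002,0,-0.174]],
  [[0.746,0.377,0.32],[0.002,0,-0.174]],
  [[0.746,0.377,0.4],[0.002,0,-0.174]],
  [[0.746,0.377,0.4],[0.002,0,-0.174]],
  [[0.746,0.377,0.4],[0.002,0,-0.174]],
])

```text
time: 8.88
tool_pos: [0.5416, -0.1593, 0.078]
tcp_rot: [-2.06, -2.365, 0.005]
wrist_force: [0.0, -0.6, 1.1]
width: 0.997
grip_force: 0.0
```

```bash
python3 go.py .5453 -.1595 .048 .14
```

```text
t 8.88 z-axis [ 0.  0. -1.] shift [-0.003  0.015  0.12 ] turn [-0.007 -0.002 -0.003] rows 1.0 F [ 0.  -0.6  1.1]
```

Request:
play_rows([
  [[-0.003,0.013,0.05],[-0.003,0,0]],
  [[-0.003,0.013,0.1],[-0.003,0,0]],
  [[-0.003,0.013,0.12],[-0.003,0,0]],
  [[-0.003,0.013,0.12],[-0.003,0,0]],
])

```text
time: 9.22
tool_pos: [0.5461, -0.1583, 0.0483]
tcp_rot: [-2.06, -2.37, 0.001]
wrist_force: [0.8, -0.6, 0.1]
width: 1.002
grip_force: 0.0
```

Request:
play_rows([
  [[0,0,0],[0,0,0]],
  [[0,0,0],[0,0,0]],
  [[0,0,0],[0,0,0]],
  [[0,0,0],[0,0,0]],
  [[0,0,0],[0,0,0]],
  [[0,0,0],[0,0,0]],
  [[0,0,0],[0,0,0]],
  [[0,0,0],[0,0,0]],
  [[0,0,0],[0,0,0]],
  [[0,0,0],[0,0,0]],
], claw=-1, newtons=80)

```text
time: 10.05
tool_pos: [0.5477, -0.1587, 0.0504]
tcp_rot: [2.06, 2.37, 0.002]
wrist_force: [-0.6, -0.8, 4.7]
width: 0.318
grip_force: 78.9
```

Request:
play_rows([
  [[0,0,-0.02],[0,0,0]],
  [[0,0,-0.08],[0,0,0]],
  [[0,0,-0.18],[0,0,0]],
  [[0,0,-0.3],[0,0,0]],
  [[0,0,-0.42],[0,0,0]],
  [[0,0,-0.54],[0,0,0]],
  [[0,0,-0.6],[0,0,0]],
  [[0,0,-0.6],[0,0,0]],
  [[0,0,-0.6],[0,0,0]],
])

```text
time: 10.8
tool_pos: [0.5472, -0.1586, 0.2001]
tcp_rot: [2.06, 2.37, 0.002]
wrist_force: [0.1, 1.3, -1.7]
width: 0.316
grip_force: 78.8
```

```bash
python3 - <<'E'
from h import *
np.set_printoptions(precision=4,suppress=True)
s=np.load("scene0.npz");t=np.load("top0.npz")
a,b=plane(t,(272.5,194.9),.082),plane(s,(286.0,241.3),.082); print("collar",a,b,(a+b)/2)
a,b=plane(t,(271.3,195.7),.1),plane(s,(288.1,234.8),.1); print("tip",a,b,(a+b)/2)
E
cat > dock.py <<'E'
# nipple model and the TCP for a mouth height h (m from nipple origin)
import sys, numpy as np
from go import tool
C=np.array([.513,.0785,.081]); R=tool(-.04,.45).as_matrix(); a=-R[:,2]
h=float(sys.argv[1]); d=.0455
p=C+(h-.02)*a+d*a
print("tcp",p.round(4),"R",R.round(3).tolist())
E
python3 dock.py .065
```

```text
collar [0.5119 0.0762 0.082 ] [0.5106 0.082  0.082 ] [0.5113 0.0791 0.082 ]
tip [0.506  0.0737 0.1   ] [0.5024 0.0828 0.1   ] [0.5042 0.0782 0.1   ]
tcp [0.4737 0.0801 0.1625] R [[0.04, 0.9, 0.435], [0.999, -0.036, -0.017], [0.0, 0.435, -0.9]]
```

```bash
sed -i 's/\[.513,.0785,.081\]/[.512,.0785,.081]/' dock.py; python3 dock.py .08; python3 go.py .466 .0801 .176 -.04 .45
```

```text
tcp [0.4661 0.0803 0.176 ] R [[0.04, 0.9, 0.435], [0.999, -0.036, -0.017], [0.0, 0.435, -0.9]]
t 10.8 z-axis [ 0.435 -0.017 -0.9  ] shift [ 0.991 -0.189  0.095] turn [-0.569 -0.051  0.225] rows 7.0 F [ 0.1  1.3 -1.7]
```

Request:
play_rows([
  [[0.05,-0.01,0],[-0.03,0,0.01]],
  [[0.15,-0.03,0],[-0.1,-0.01,0.04]],
  [[0.27,-0.05,0],[-0.18,-0.02,0.07]],
  [[0.39,-0.07,0],[-0.26,-0.02,0.1]],
  [[0.51,-0.1,0],[-0.34,-0.03,0.13]],
  [[0.63,-0.12,0],[-0.42,-0.04,0.17]],
  [[0.75,-0.14,0],[-0.5,-0.05,0.2]],
  [[0.86,-0.16,0.02],[-0.55,-0.05,0.22]],
  [[0.94,-0.18,0.06],[-0.569,-0.051,0.225]],
  [[0.98,-0.189,0.09],[-0.569,-0.051,0.225]],
  [[0.991,-0.189,0.095],[-0.569,-0.051,0.225]],
  [[0.991,-0.189,0.095],[-0.569,-0.051,0.225]],
  [[0.991,-0.189,0.095],[-0.569,-0.051,0.225]],
])

```text
time: 11.88
tool_pos: [0.4653, 0.0799, 0.1748]
tcp_rot: [2.009, 1.931, 0.438]
wrist_force: [0.5, -0.6, -1.2]
width: 0.313
grip_force: 78.9
```

```bash
python3 go.py .466 .0801 .176 -.04 .45;python3 - <<'E'
from h import *
from workcell import bot,cams
from scipy.spatial.transform import Rotation as Ro
s=cams.read_camera("scene");t=cams.read_camera("top");st=bot.read_state()
np.savez("scene2.npz",**s);np.savez("top2.npz",**t)
z=Ro.from_rotvec(st["tcp_rot"]).as_matrix()[:,2]; m=st["tool_pos"]+.0455*z
print("mouth",m,"px",proj(s,m),proj(t,m), "shoulder",proj(s,m-.0405*z))
A=cv2.resize(s["image"][180:290,220:330],(440,440),interpolation=cv2.INTER_CUBIC)
B=cv2.resize(t["image"][150:240,240:312],(352,440),interpolation=cv2.INTER_CUBIC)
cv2.imwrite("pics/hover.png",np.hstack([A,B])[:,:,::-1])
E
```

```text
t 11.88 z-axis [ 0.435 -0.017 -0.9  ] shift [ 0.001  0.005 -0.003] turn [-0.004  0.     0.001] rows 1.0 F [ 0.5 -0.6 -1.2]
mouth [0.48608086 0.07864721 0.13509621] px [295.46842767 220.1544344 ] [263.02962703 198.30512435] shoulder [301.2736008  205.09474654]
```

View pics/hover.png

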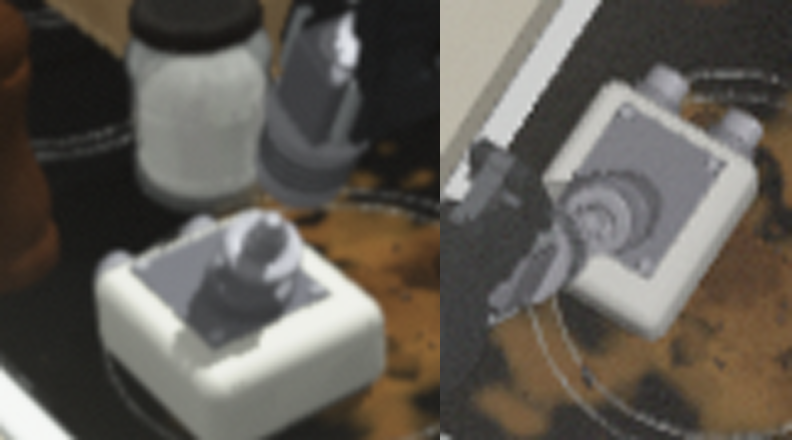

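Request:
play_rows([
  [[0.006,0.003,0.03],[0,0,0]],
  [[0.006,0.003,0.06],[0,0,0]],
  [[0.006,0.003,0.09],[0,0,0]],
  [[0.006,0.003,0.12],[0,0,0]],
  [[0.006,0.003,0.14],[0,0,0]],
  [[0.006,0.003,0.14],[0,0,0]],
  [[0.006,0.003,0.14],[0,0,0]],
])

```text
time: 12.57
tool_pos: [0.4813, 0.0808, 0.1439]
tcp_rot: [2.009, 1.93, 0.439]
wrist_force: [-0.4, -0.3, -2.0]
width: 0.32
grip_force: 79.0
```

```bash
python3 - <<'E'
from h import *
from workcell import bot,cams
s=cams.read_camera("scene");t=cams.read_camera("top");st=bot.read_state(); print(st["tool_pos"],st["wrist_force"])
A=cv2.resize(s["image"][205:255,255:315],(480,400),interpolation=cv2.INTER_CUBIC)
B=cv2.resize(t["image"][175:220,255:290],(311,400),interpolation=cv2.INTER_CUBIC)
I=np.clip((np.hstack([A,B]).astype(float)-30)*1.5,0,255).astype(np.uint8)
cv2.imwrite("pics/near.png",I[:,:,::-1])
E
```

```text
[0.48180813 0.0810416  0.14491998] [-0.27796448  0.13837899 -0.59585653]
```

View pics/near.png

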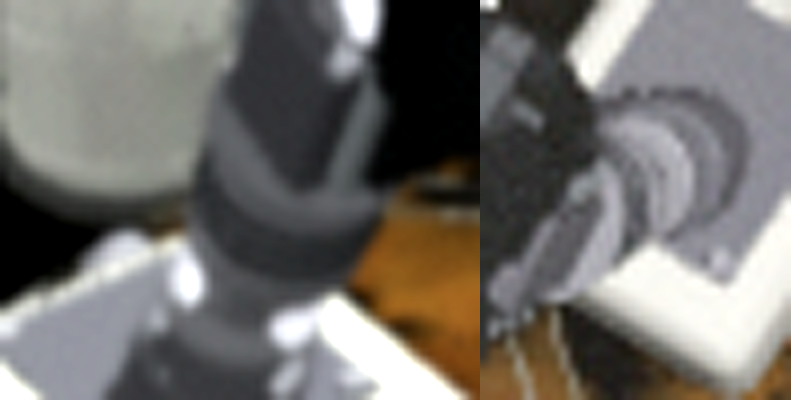

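Request:
play_rows([
  [[0.002,0,0.012],[0,0,0]],
  [[0.002,0,0.024],[0,0,0]],
  [[0.002,0,0.036],[0,0,0]],
  [[0.002,0,0.048],[0,0,0]],
  [[0.002,0,0.048],[0,0,0]],
  [[0.002,0,0.048],[0,0,0]],
])

```text
time: 13.17
tool_pos: [0.4867, 0.0813, 0.1336]
tcp_rot: [2.009, 1.93, 0.44]
wrist_force: [0.3, -0.1, -1.9]
width: 0.317
grip_force: 79.0
```

```bash
cat > f.py <<'E'
from workcell import bot,cams
from scipy.spatial.transform import Rotation as Ro
import numpy as np
from go import tool
L=[]
for i in range(4):
    cams.read_camera("top"); L.append(bot.read_state())
st={k:np.mean([l[k] for l in L],0) for k in("tool_pos","tcp_rot","wrist_force","torque")}
R=Ro.from_rotvec(L[-1]["tcp_rot"]); N=np.array([.5207,.0782,.063]); T=tool(-.04,.45)
v=T.inv().apply(st["tool_pos"]-N)
print("F tool",R.inv().apply(st["wrist_force"]).round(2),"M tool",R.inv().apply(st["torque"]).round(3),"pos in nominal x,y,h",np.r_[v[:2],-v[2]-.0455].round(4),"turn err",((T.inv()*R).as_rotvec()).round(4),"t",L[-1]["time"],"w",L[-1]["width"])
E
python3 f.py
```

```text
F tool [-0.18 -0.5   0.91] M tool [ 0.334  0.01  -0.028] pos in nominal x,y,h [0.0018 0.0004 0.0332] turn err [0.0009 0.0005 0.0001] t 13.3667 w 0.3139399112223551
```

Request:
play_rows([
  [[0,0,0.006],[0,0,0]],
  [[0,0,0.012],[0,0,0]],
  [[0,0,0.018],[0,0,0]],
  [[0,0,0.018],[0,0,0]],
])

```text
time: 13.7
tool_pos: [0.4889, 0.081, 0.1299]
tcp_rot: [2.008, 1.93, 0.44]
wrist_force: [0.7, -1.6, 0.3]
width: 0.317
grip_force: 79.4
```

```bash
python3 f.py
```

```text
F tool [-1.77 -0.73 -0.08] M tool [ 0.275 -0.391 -0.023] pos in nominal x,y,h [0.0016 0.0003 0.0286] turn err [0.0013 0.0002 0.    ] t 13.9 w 0.3192622578400234
```

Request:
play_rows([
  [[-0.003,-0.001,0],[0,0,0]],
  [[-0.006,-0.001,0],[0,0,0]],
  [[-0.006,-0.001,0],[0,0,0]],
])

```text
time: 14.15
tool_pos: [0.4887, 0.08, 0.13]
tcp_rot: [2.008, 1.929, 0.442]
wrist_force: [-0.2, 1.3, -0.3]
width: 0.317
grip_force: 79.3
```

```bash
python3 f.py
```

```text
F tool [ 1.34 -0.75 -0.04] M tool [0.31  0.306 0.032] pos in nominal x,y,h [0.0005 0.0003 0.0288] turn err [0.0008 0.0009 0.0002] t 14.35 w 0.31911254952081547
```

Request:
play_rows([
  [[0.003,0,0.004],[0,0,0]],
  [[0.003,0,0.01],[0,0,0]],
  [[0.003,0,0.016],[0,0,0]],
  [[0.003,0,0.02],[0,0,0]],
  [[0.003,0,0.02],[0,0,0]],
])

```text
time: 14.77
tool_pos: [0.4912, 0.0804, 0.1254]
tcp_rot: [2.007, 1.929, 0.441]
wrist_force: [1.3, 0.2, -1.2]
width: 0.316
grip_force: 78.9
```

```bash
python3 f.py
```

```text
F tool [-0.13  0.72  0.77] M tool [0.094 0.014 0.04 ] pos in nominal x,y,h [0.001  0.0001 0.0235] turn err [0.0013 0.0004 0.0002] t 14.9667 w 0.31817416401325005
```

Request:
play_rows([
  [[0,0,0.004],[0,0,0]],
  [[0,0,0.01],[0,0,0]],
  [[0,0,0.016],[0,0,0]],
  [[0,0,0.02],[0,0,0]],
  [[0,0,0.02],[0,0,0]],
])

```text
time: 15.38
tool_pos: [0.4929, 0.0803, 0.1205]
tcp_rot: [2.008, 1.93, 0.441]
wrist_force: [-2.2, 0.9, 2.3]
width: 0.32
grip_force: 79.8
```

```bash
python3 f.py
```

```text
F tool [ 0.46 -0.63 -1.26] M tool [ 0.248 -0.005  0.031] pos in nominal x,y,h [ 0.001  -0.      0.0186] turn err [0.0014 0.0004 0.0001] t 15.5833 w 0.31460889113112966
```

Request:
play_rows([
  [[0,0,0.004],[0,0,0]],
  [[0,0,0.008],[0,0,0]],
  [[0,0,0.012],[0,0,0]],
  [[0,0,0.012],[0,0,0]],
])

```text
time: 15.92
tool_pos: [0.4942, 0.0803, 0.1178]
tcp_rot: [2.008, 1.93, 0.441]
wrist_force: [-0.2, 0.2, 0.4]
width: 0.317
grip_force: 79.4
```

```bash
python3 f.py
```

```text
F tool [-0.31 -0.31  0.47] M tool [ 0.199 -0.008  0.025] pos in nominal x,y,h [ 0.001  -0.      0.0155] turn err [0.0014 0.0004 0.0001] t 16.1167 w 0.3171924895184458
```

Request:
play_rows([
  [[0,0,0.004],[0,0,0]],
  [[0,0,0.008],[0,0,0]],
  [[0,0,0.012],[0,0,0]],
  [[0,0,0.012],[0,0,0]],
])

```text
time: 16.45
tool_pos: [0.4954, 0.0802, 0.1154]
tcp_rot: [2.008, 1.93, 0.44]
wrist_force: [-5.6, 0.6, 5.1]
width: 0.313
grip_force: 80.1
```

```bash
python3 f.py
```

```text
F tool [-0.84 -2.05 -7.45] M tool [ 0.638 -0.046  0.016] pos in nominal x,y,h [0.001  0.     0.0129] turn err [0.0015 0.0003 0.0001] t 16.65 w 0.31510743389596424
```

Request:
play_rows([
  [[0,0,0.004],[0,0,0]],
  [[0,0,0.008],[0,0,0]],
  [[0,0,0.008],[0,0,0]],
])

```text
time: 16.9
tool_pos: [0.4963, 0.0802, 0.1138]
tcp_rot: [2.008, 1.93, 0.441]
wrist_force: [-5.8, 0.0, 6.9]
width: 0.314
grip_force: 80.3
```

```bash
python3 f.py
```

```text
F tool [-0.29 -2.97 -8.82] M tool [ 0.712 -0.041 -0.028] pos in nominal x,y,h [0.001  0.     0.0109] turn err [0.0016 0.0003 0.0002] t 17.1 w 0.3126094068655649
```

Request:
play_rows([
  [[0,-0.003,0.004],[0,0,0]],
  [[0,-0.004,0.008],[0,0,0]],
  [[0,-0.004,0.008],[0,0,0]],
])

```text
time: 17.35
tool_pos: [0.4968, 0.0802, 0.1127]
tcp_rot: [2.008, 1.929, 0.442]
wrist_force: [-9.8, -1.4, 13.1]
width: 0.313
grip_force: 81.5
```

```bash
python3 f.py
```

```text
F tool [ -1.43  -3.86 -16.28] M tool [ 0.877 -0.19  -0.002] pos in nominal x,y,h [0.0011 0.     0.0097] turn err [0.0002 0.0003 0.0001] t 17.55 w 0.31310180188467895
```

Request:
play_rows([
  [[0,0,0.003],[0,0,0]],
  [[0,0,0.005],[0,0,0]],
  [[0,0,0.005],[0,0,0]],
  [[0,0,0.005],[0,0,0]],
])

```text
time: 17.88
tool_pos: [0.497, 0.0802, 0.1126]
tcp_rot: [2.008, 1.929, 0.441]
wrist_force: [-23.4, -1.1, 27.5]
width: 0.313
grip_force: 84.1
```

```bash
python3 f.py
```

```text
F tool [ -1.78  -8.54 -33.77] M tool [ 1.88  -0.256 -0.024] pos in nominal x,y,h [0.0011 0.0001 0.0095] turn err [0.0009 0.     0.0006] t 18.0833 w 0.3192573039303497
```

Request:
play_rows([
  [[0,-0.002,-0.002],[0,0,0]],
  [[0,-0.003,-0.003],[0,0,0]],
  [[0,-0.003,-0.003],[0,0,0]],
  [[0,-0.003,-0.003],[0,0,0]],
])

```text
time: 18.42
tool_pos: [0.4968, 0.0803, 0.1126]
tcp_rot: [2.007, 1.928, 0.443]
wrist_force: [-12.2, -1.3, 17.1]
width: 0.316
grip_force: 81.7
```

```bash
python3 f.py; python3 - <<'E'
from h import *
from workcell import cams
# bystanders/pot unmoved? mean difference of patches between first and present top pictures
a=np.load("top0.npz")["image"].astype(int);b=cams.read_camera("top")["image"].astype(int)
a1=np.load("top1.npz")["image"].astype(int)
for n,(x,y,r),ref in (("tea",(327,225,9),a),("wafer",(311,263,14),a),("salt",(361,178,12),a),("jar",(334,158,15),a),("mill",(293,130,15),a),("pot rim",(366,238,30),a1)):
    print(n,np.abs(ref-b)[y-r:y+r,x-r:x+r].mean().round(1))
E
```

```text
F tool [ -2.14  -3.58 -20.36] M tool [ 0.936 -0.337 -0.033] pos in nominal x,y,h [ 0.0011 -0.0001  0.0096] turn err [-0.0008  0.0004  0.0002] t 18.6167 w 0.3163837967245154
tea 13.8
wafer 4.1
salt 4.1
jar 3.6
mill 3.9
pot rim 20.4
```

```bash
python3 - <<'E'
from h import *
from workcell import cams
c={"top":cams.read_camera("top")["image"],"scene":cams.read_camera("scene")["image"]}
def tea(I,b):
    x0,y0,x1,y1=b; h=cv2.cvtColor(I[y0:y1,x0:x1],cv2.COLOR_RGB2HSV); m=cv2.inRange(h,(40,35,40),(90,255,255)); M=cv2.moments(m,True); return M["m00"],M["m10"]/max(M["m00"],1)+x0,M["m01"]/max(M["m00"],1)+y0
for n,b in (("top",(315,213,340,238)),("scene",(328,228,360,252))):
    print(n,tea(np.load(n+"0.npz")["image"],b),tea(c[n],b))
# pot outer silhouette shift by phase correlation of edges on lower pot wall (scene)
g=lambda I:cv2.Canny(I[195:245,335:412],40,120).astype(np.float32)
print(cv2.phaseCorrelate(g(np.load("scene1.npz")["image"]),g(c["scene"])))
E
```

```text
top (141.0, 326.92198581560285, 224.7872340425532) (138.0, 326.9710144927536, 224.76086956521738)
scene (98.0, 342.4183673469388, 239.0) (106.0, 342.02830188679246, 239.0943396226415)
((-0.12689628479500215, 0.29630277960871965), 0.5819475102424622)
```

Everything stands where it was, and the coupler is against the hard stop with about 20 N of push.

```bash
python3 -c "
from workcell import bot
print(bot.finish_job())"
```

```text
the job is handed in; nothing more can be done
None
```

The job is handed in at about 19 s: the lid stands upright on the hob's right front, and the coupler is still gripped and pressed about 20 N against what the force readings show to be the collar's hard stop; the snap was inferred from the force trace, not seen, and pot and bystanders showed no measurable shift.

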